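# Re-seat the stuck inner lid of a shell-flake tin and draw the cap off alone

### The arm

A 6-joint arm with a two-finger parallel gripper is mounted at the origin on the work surface; the furniture and walls round the work are solid. World frame = base frame: x ahead of the robot, y to its left, z up, the work surface at z = 0. Lengths are in m, angles in rad, forces in N, time in s.
With the tool pointing down it reaches from about 0.35 to 0.95 m from the base axis. Payload 17.4 kg.
Tool frame: the origin (TCP) lies midway between the tips of the shut fingers; the grasp point (between the pads) lies robot.hold_point_z behind it (robot.hold_point_z is the distance from the TCP to the grasp point, in m); z points along the fingers, y is the line along which they close (so a half turn about z gives the same grasp; the last joint's range is limited). The gripper opens to 93 mm and grips with 3 to 60 N. Pads are 15 mm wide; open, the fingers measure 128 mm over their backs; the gripper's body (75 mm by 188 mm) begins 65 mm behind the grasp point.
Start: joints at [-1.341, 0.116, 1.442, -0, 1.584, -0.038], TCP at [0.179, -0.651, 0.219] pointing down, gripper open.
Joint ranges: [-2.83, 2.83], [-0.83, 2.19], [0.07, 2.5], [-1.14, 4.28], [0.01, 3], [-2.97, 2.97]. Speed limits (rad/s): [1.89, 1.89, 2.22, 3.14, 3.14, 3.14].

### API

Orientations are given as a rotation vector (axis times angle).
In Python, from station import robot gives the robot as it stands.
- The arm moves only by the tool carry_out, never from a script. Its argument "commands" is a list of rows, each a list of 3 entries, a list of its own where there are three numbers: the finger opening in mm, from 0 to 93, then the shift along the world's x, y, z in units of 30 mm (1.0 is 30 mm), then the turn, a rotation vector about the world's x, y, z in units of 5 degrees (1.0 is 5 degrees). In form: [[hand, [tx, ty, tz], [ax, ay, az]], ...]. A call has 1 to 12 rows; each row is the pose to reach, as a shift and turn from the pose commanded when the call began; what a row does not reach only later rows make up. A row lasts 1/12 s, in which the tool goes at most 41.7 mm and 7.16 degrees, less where a joint would pass 70% of its speed; a pose out of reach is approached as far as the arm can. A call with a gripper value outside its range is refused whole. The fingers move at their own pace and stop on an object; "newtons" is the grip in N (left out, the last holds). Time passes only in rows, so rows that repeat a pose let the fingers close. It gives the time, the measured TCP pose, the force, the opening and the grip force at its end, in the units of the state.
- robot.observe(): the state, without advancing time (a new reading comes with each control period).
- robot.capture(name): name is "scene" or "top" or "wrist"; returns a dict with "img" (400x640x3 uint8, red, green, blue), "fx", "fy", "cx", "cy" (pixels), "R" (3x3) and "t" (3): a world point X has camera coordinates R X + t; the wrist camera has in their place "tool_from_camera" (4x4, takes a point from camera to tool coordinates, whose origin is the TCP and whose axes are the flange's). Camera axes: x right, y down, z forward; pixel columns grow to the right and rows downward; lengths in m; the calibration is good to about 2 mm. A picture is of the moment at which its call begins: read the wrist's pose just before it. There is no depth.
- robot.sign_off(): hands the job in; it is judged then, once.
The state is a dict: "time": time; "qpos": joint angles; "qvel": joint speeds; "tau": joint torques, N m; "position": TCP position; "ee_rot": TCP orientation; "force": force on the tool from outside, world axes, zero at the start; "moment": the same for the moment, N m; "finger_gap": opening from 0.0 (shut) to 1.0 (fully open); "gripper_force": force on a finger pad.
Only numpy, scipy, OpenCV 4.12 (cv2) and the standard library are available. Lean on these libraries where they do the work, as an engineer would, in place of code of your own. Each camera call takes 0.05 s, during which the arm holds its last target. There are 200 camera calls.

### The job

The small double-lidded tin of shell flakes stands open, because its inner lid came away stuck up inside the red cap, which stands mouth down on the table. Set the cap with the inner lid in it back on the tin and press down on the cap until the inner lid snaps fully home in the mouth, then draw the cap straight off alone, so that the flakes stay covered by the inner lid, which your fingers never touch. Leave the tin standing where it is and the other things on the table alone, and finish still holding the cap upright in the gripper, about 8 cm clear above the rim of the tin.

Things in the scene. Friction and masses are not known exactly. Their poses are not given: they have to be found in the camera images.
- tin: Round tin, loose on the table, 0.55 to 0.9 kg, slides easily. Red body with a plain white paper band, 61 mm across, 45.5 mm high; above it a bare steel collar 51 mm across, coning in to 44 mm at the rim, 71.5 mm above the foot. Mouth 40 mm across, with sprung dimples inside that snap behind the inner lid's bead and then hold it against about 8 N. Origin: centre of the foot; z up.
- tin_mouth (a point): Centre of the tin's mouth, level with its rim, on the axis 71.5 mm above the foot. The cone below it guides a cap in from about 2.5 mm off.
- cap: Red outer cap, 61 mm across, bore 53 mm, 40.5 mm high, 110 g, standing mouth down, closed top up. Origin: centre of its lower, open edge; z up. Three weak sprung dimples in its bore hold the inner lid by the flange edge: it stays in when the cap is lifted and comes out at a pull of about 3 N. Fully down on the tin, the cap's lower edge is 47 mm above the tin's foot.
- cap_top (a point): Centre of the cap's flat top, 40.5 mm above its lower edge. Its underside bears on the inner lid's knob, so pressing the cap down presses the inner lid: snapping it into the tin takes about 8 N, and 20 N makes sure. If it has not snapped in, it comes up again with the cap.
- inner_lid: Steel inner lid with a knob, 18 g, 26 mm high, hidden in the cap at the start. Plug 38 mm across, 14 mm deep, tapering to 31 mm at its lower end; above it a flange 50 mm across that lands on the tin's rim. Origin: centre of the plug's lower end; z up. Nested, the origin is 10 mm above the cap's lower edge; home in the tin it is 57.5 mm above the tin's foot.
- inner_knob (a point): Top of the inner lid's brass knob, 26 mm above its origin; 12 mm above the tin's rim when the lid is home. A hard knock on the cap can shake the inner lid out of it.
- lacquer_bowl: Black lacquer bowl with shell inlay, 96 mm across, 53 mm high, a bystander. Origin: centre of its foot.
- dropper_jar: Amber dropper bottle with a black top, 30 mm across, 97 mm high, a bystander. Origin: centre of its foot.
- white_dish: Small white saucer, 103 mm across, 13 mm high, a bystander. Origin: centre of its underside.

How it is judged:
On the way, in this order (a step that is already met when the one before it is completed fails the run):
1. the cap is lifted from the table with the inner lid still nested in it (height (world z) of cap above 0.03 m and z of inner_lid in the frame of cap above 0.0075 m and horizontal distance between cap and tin_mouth above 0.05 m), for 0.2 s.
2. the cap is down on the tin and the inner lid has snapped fully home in the mouth under it (z of inner_lid in the frame of tin between 0.055 and 0.0592 m and horizontal distance between inner_lid and tin_mouth below 0.003 m and angle between the z axis of inner_lid and the z axis of tin, either way round below 0.06 rad and z of cap in the frame of tin below 0.051 m and horizontal distance between cap and tin below 0.006 m), for 0.2 s.
At the end, for the whole second after the job is handed in: Inner lid home in the tin's mouth (within 1.7 mm of full depth, 3 mm of the axis, level with the tin); tin upright on the table within 40 mm of its start; the gripper alone holds the cap, at rest, upright within 0.3 rad, its lower edge at least 40 mm above the tin's rim (z of inner_lid in the frame of tin between 0.055 and 0.0592 m and horizontal distance between inner_lid and tin_mouth below 0.003 m and angle between the z axis of inner_lid and the z axis of tin, either way round below 0.06 rad and z of cap in the frame of tin above 0.1115 m and angle between cap's own z axis and vertical below 0.3 rad and contact force between the fingers and cap above 1 N and contact force between cap and inner_lid below 0.1 N and contact force between each of cap, the fingers and tin below 0.1 N and angle between tin's own z axis and vertical below 0.05 rad and height (world z) of tin between -0.004 and 0.004 m and distance of tin from where it was at the start of the episode below 0.04 m and linear speed of inner_lid below 0.02 m/s and linear speed of cap below 0.03 m/s); the arm keeps its last pose, push and grip.
It fails at once if the tin is tipped by more than 0.3 rad (angle between tin's own z axis and vertical above 0.3 rad).
It fails at once if the fingers touch the inner lid (contact force between the fingers and inner_lid above 0.5 N).
It fails at once if the bowl, dropper bottle or saucer is moved by more than 25 mm (distance of any of lacquer_bowl, dropper_jar, white_dish from where it was at the start of the episode above 0.025 m).
It also fails if it takes over 45 s, if anything falls off the work surface, if the arm or the gripper's body presses on something with over 40 N, if the wrist force passes 120 N, or if a joint passes its speed limit or range.

## Working session

There is one attempt and no reset: what is moved stays moved. The work goes in short steps, Python scripts to look and compute and a tool call to move; the robot and the scene stay as the last step left them, time stands still between calls to the robot, and variables do not carry over. Pictures are saved under pics/ and viewed, at most 10 in all, crops included, and the job is handed in when it is done.

Besides the shell and the picture viewer there is one more tool, called after "Emit:" as a command line: name --argument value ..., lists and objects as JSON in quotes. carry_out: Moves the arm, as the interface text tells. Its arguments: {"type":"object","properties":{"commands":{"type":"array","items":{"type":"array"}},"newtons":{"type":"number"}},"required":["commands"]}

```bash
mkdir -p pics
cat > h.py <<'E'
import cv2,numpy as np,pickle
from station import robot
def snap(n,f):
    s=robot.observe();c=robot.capture(n);cv2.imwrite(f'pics/{f}.png',c['img'][:,:,::-1]);pickle.dump((s,c),open(f'pics/{f}.pkl','wb'));return s,c
E
python3 - <<'E'
from h import *
s,a=snap('scene','s0');s,b=snap('top','t0')
print(robot.hold_point_z,s['position'],s['ee_rot'],s['time'],a['fx'],b['fx'],a['R'],a['t'],b['R'],b['t'])
E
```

```text
0.0188 [ 0.17855133 -0.65074746  0.21793414] [-3.11236056e+00 -4.19225818e-01  1.51193158e-04] 0.05 416.68136889196387 475.65306632332516 [[-0.54484807 -0.83822626 -0.02274463]
 [-0.38558438  0.27453242 -0.88088401]
 [ 0.74462425 -0.47117797 -0.47278541]] [0.19273076 0.20651083 0.68569746] [[ 2.12879248e-02 -9.99771660e-01  1.85785004e-03]
 [-9.97183108e-01 -2.13664135e-02 -7.18980198e-02]
 [ 7.19212982e-02 -3.22057042e-04 -9.97410258e-01]] [-0.0239069   0.42036449  1.15073357]
```

View pics/s0.png

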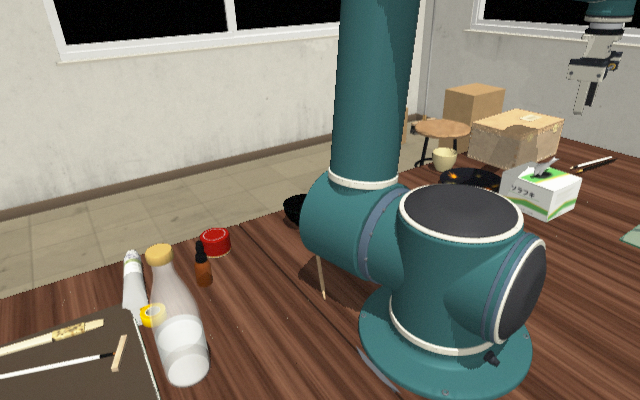

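View pics/t0.png

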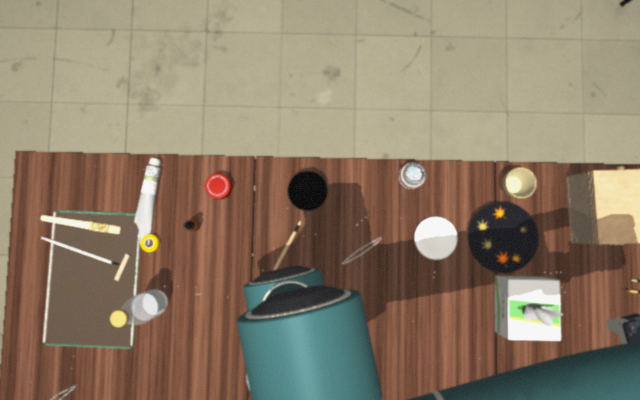

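The scene view shows the cap at (216,241) beside the dropper (203,268). The top view shows the cap at (218,186), the open tin at (412,174), the dropper at (190,225), the bowl at (308,190) and the saucer at (436,238).

```bash
cat >> h.py <<'E'
def hit(c,u,v,z):
    R=np.array(c['R']);t=np.array(c['t']);o=-R.T@t;d=R.T@np.array([(u-c['cx'])/c['fx'],(v-c['cy'])/c['fy'],1]);return o+d*(z-o[2])/d[2]
E
python3 - <<'E'
from h import *
_,b=pickle.load(open('pics/t0.pkl','rb'));_,a=pickle.load(open('pics/s0.pkl','rb'))
for n,u,v,z in [('cap',218,186,.0405),('tin',412,174,.0715),('dropper',190,225,.097),('bowl',308,190,.05),('dish',436,238,.01),('tube',150,185,.02)]:
    print(n,hit(b,u,v,z).round(4))
print('capscene',hit(a,216,235,.0405))
print(robot.observe()['qpos'],robot.capture('wrist')['tool_from_camera'])
i=b['img'][:,:,::-1];j=a['img'][:,:,::-1]
f=lambda i,u,v:cv2.resize(i[v-25:v+25,u-25:u+25],None,fx=8,fy=8,interpolation=cv2.INTER_CUBIC)
cv2.imwrite('pics/c0.png',np.hstack([f(i,218,186),f(i,412,174)]))
E
```

```text
cap [0.4363 0.2201 0.0405]
tin [ 0.4715 -0.2391  0.0715]
dropper [0.3413 0.2687 0.097 ]
bowl [0.4305 0.0038 0.05  ]
dish [ 0.3227 -0.3114  0.01  ]
tube [0.437  0.3905 0.02  ]
capscene [0.43066906 0.22059955 0.0405    ]
[-1.34076627e+00  1.16439202e-01  1.44217642e+00 -2.45001279e-05
  1.58401007e+00 -3.77963649e-02] [[-6.93157867e-04 -9.58837974e-01 -2.83952918e-01  7.94478549e-02]
 [ 9.99999502e-01 -8.68636123e-04  4.92066711e-04  3.79350621e-05]
 [-7.18464010e-04 -2.83952436e-01  9.58838098e-01 -1.66222106e-01]
 [ 0.00000000e+00  0.00000000e+00  0.00000000e+00  1.00000000e+00]]
```

View pics/c0.png

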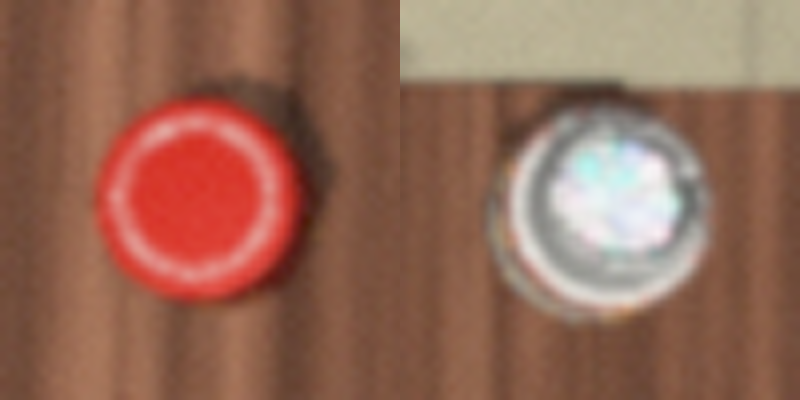

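The crop puts the cap's centre at about (217.2,185.2) and the tin's mouth near (412.5,174). I'll raise the arm first, then look at the tin from the wrist on the way.

Emit:
carry_out --commands '[[93,[0,0,4],[0,0,0]],[93,[0,0,4],[0,0,0]],[93,[0,0,4],[0,0,0]],[93,[4.8,6.9,4],[0,0,-1.5]],[93,[4.8,6.9,4],[0,0,-1.5]],[93,[4.8,6.9,4],[0,0,-3.07]],[93,[4.8,6.9,4],[0,0,-3.07]],[93,[4.8,6.9,4],[0,0,-3.07]],[93,[4.8,6.9,4],[0,0,-3.07]],[93,[4.8,6.9,4],[0,0,-3.07]],[93,[4.8,6.9,4],[0,0,-3.07]],[93,[4.8,6.9,4],[0,0,-3.07]]]'

```text
time: 1.15
position: [0.3225, -0.4441, 0.3386]
ee_rot: [3.141, 0.001, -0.0]
force: [0.5, -0.6, 0.6]
finger_gap: 1.001
gripper_force: 0.0
```

Emit:
carry_out --commands '[[93,[5,6.8,0],[0,0,0]],[93,[5,6.8,0],[0,0,0]],[93,[5,6.8,0],[0,0,0]],[93,[5,6.8,0],[0,0,0]],[93,[5,6.8,0],[0,0,0]],[93,[5,6.8,0],[0,0,0]],[93,[5,6.8,0],[0,0,0]],[93,[5,6.8,-3],[0,0,0]],[93,[5,6.8,-3],[0,0,0]],[93,[5,6.8,-3],[0,0,0]],[93,[5,6.8,-3],[0,0,0]],[93,[5,6.8,-3],[0,0,0]]]'

```text
time: 2.15
position: [0.4726, -0.2411, 0.2503]
ee_rot: [3.141, -0.002, 0.001]
force: [0.3, -0.6, 0.3]
finger_gap: 0.998
gripper_force: 0.0
```

```bash
cat >> h.py <<'E'
from scipy.spatial.transform import Rotation as Ro
def wcal(s,c):
    c=dict(c)
    T=np.eye(4);T[:3,:3]=Ro.from_rotvec(s['ee_rot']).as_matrix();T[:3,3]=s['position']
    M=np.linalg.inv(T@np.array(c['tool_from_camera']));c['R'],c['t']=M[:3,:3],M[:3,3];return c
E
python3 - <<'E'
from h import *
s,c=snap('wrist','w1');print(s['position'],s['ee_rot'],s['qpos'],c['fx'])
E
```

```text
[ 0.47258214 -0.24105524  0.25031544] [ 3.14121241e+00 -2.33847908e-03  7.93525241e-04] [-5.19720474e-01 -2.08034559e-01  1.70386873e+00 -7.89552821e-05
  1.64513166e+00  1.05255887e+00] 291.7655205292515
```

View pics/w1.png

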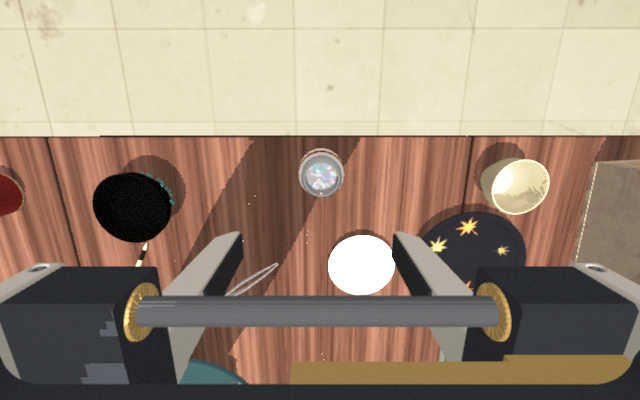

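The wrist view shows the tin's mouth at about (321,175), the saucer at (361,265), the bowl at (132,207) and the cap at the left edge. I'll take a second, lower look, shifted sideways.

Emit:
carry_out --commands '[[93,[0.5,0.8,-2],[0,0,0]],[93,[0.5,0.8,-2],[0,0,0]],[93,[0.5,0.8,-2],[0,0,0]],[93,[0.5,0.8,-2],[0,0,0]],[93,[0.5,0.8,-2],[0,0,0]],[93,[0.5,0.8,-2],[0,0,0]]]'

```text
time: 2.7
position: [0.4881, -0.2169, 0.1913]
ee_rot: [3.14, -0.001, 0.004]
force: [0.3, -0.2, 0.9]
finger_gap: 1.001
gripper_force: 0.0
```

Run:
```python
from h import *
s,c=snap('wrist','w2');print(s['position'],s['qvel'])
c=wcal(s,c)
p=c['R']@np.array([.472,-.239,.0715])+c['t'];u,v=int(c['fx']*p[0]/p[2]+c['cx']),int(c['fy']*p[1]/p[2]+c['cy']);print(u,v)
def f(i,u,v):return cv2.resize(i[v-35:v+35,u-35:u+35,::-1],(400,400),interpolation=cv2.INTER_CUBIC)
s1,c1=pickle.load(open('pics/w1.pkl','rb'))
cv2.imwrite('pics/c2.png',np.hstack([f(c1['img'],321,175),f(c['img'],u,v)]))
```

```text
[ 0.48813796 -0.21690304  0.19131191] [ 0.00028236 -0.00024794  0.01346384 -0.00146718 -0.00586172  0.00161715]
338 209
```

View pics/c2.png

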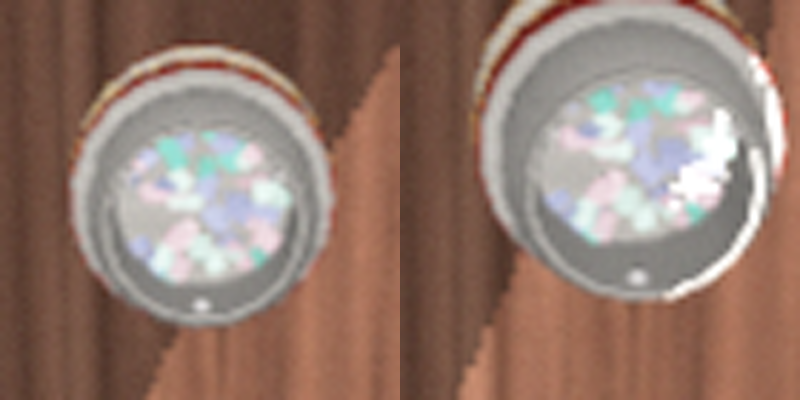

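Two crops of the open tin: the rim ring is centred at about (320.9,179.1) in the first and (345.6,205.3) in the second. I'll triangulate and check by overlaying the model rim.

Run:
```python
from h import *
A=[];B=[];C=[]
for f,u,v in [('w1',320.9,179.1),('w2',345.6,205.3)]:
    s,c=pickle.load(open(f'pics/{f}.pkl','rb'));c=wcal(s,c);C.append(c)
    print(f,hit(c,u,v,.0715).round(4))
    R,t=c['R'],c['t'];o=-R.T@t;d=R.T@np.array([(u-c['cx'])/c['fx'],(v-c['cy'])/c['fy'],1]);d/=np.linalg.norm(d)
    P=np.eye(3)-np.outer(d,d);A.append(P);B.append(P@o)
X=np.linalg.solve(sum(A),sum(B));print('tri',X.round(4))
X=np.mean([hit(c,u,v,.0715) for c,(u,v) in zip(C,[(320.9,179.1),(345.6,205.3)])],0)
out=[]
for c,(u,v) in zip(C,[(321,175),(338,209)]):
    im=cv2.resize(c['img'][v-35:v+35,u-35:u+35,::-1],(400,400),interpolation=cv2.INTER_CUBIC)
    for r,z,col in [(.022,.0715,(0,255,0)),(.020,.0715,(0,255,255)),(.0305,.0455,(255,0,0)),(.0305,0.,(255,0,255))]:
        a=np.linspace(0,2*np.pi,80);W=np.c_[X[0]+r*np.cos(a),X[1]+r*np.sin(a),z+0*a]
        p=W@c['R'].T+c['t'];q=np.c_[c['fx']*p[:,0]/p[:,2]+c['cx']-u+35.5,c['fy']*p[:,1]/p[:,2]+c['cy']-v+35.5]*400/70
        cv2.polylines(im,[q.astype(np.int32)],True,col,1)
    out.append(im)
cv2.imwrite('pics/c3.png',np.hstack(out));print(X)
```

```text
w1 [ 0.4749 -0.246   0.0715]
w2 [ 0.4763 -0.2466  0.0715]
tri [ 0.4745 -0.2465  0.0674]
[ 0.4755922  -0.24628978  0.0715    ]
```

View pics/c3.png

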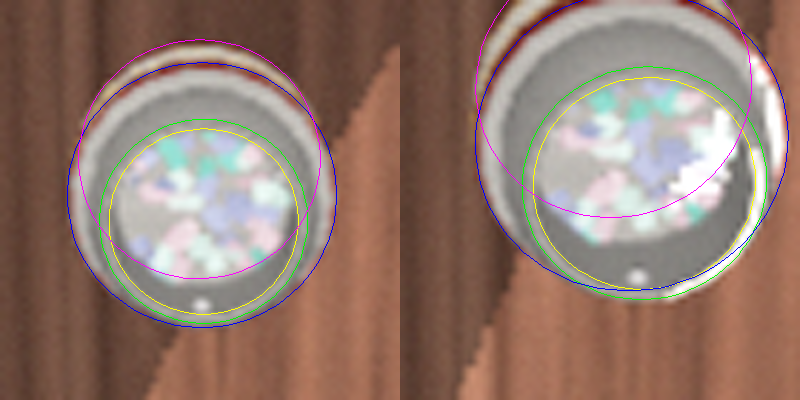

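The overlay fits the rim within about 1 mm: mouth at (0.4755,-0.2463), triangulated height 67 mm, which is consistent with 71.5. On to the cap.

Emit:
carry_out --commands '[[93,[-1.6,14.8,1.5],[0,0,0]],[93,[-1.6,14.8,1.5],[0,0,0]],[93,[-1.6,14.8,1.5],[0,0,0]],[93,[-1.6,14.8,1.5],[0,0,0]],[93,[-1.6,14.8,1.5],[0,0,0]],[93,[-1.6,14.8,1.5],[0,0,0]],[93,[-1.6,14.8,1.5],[0,0,0]],[93,[-1.6,14.8,1.5],[0,0,0]],[93,[-1.6,14.8,1.5],[0,0,0]],[93,[-1.6,14.8,1.5],[0,0,0]],[93,[-1.6,14.8,1.5],[0,0,0]],[93,[-1.6,14.8,1.5],[0,0,0]]]'

```text
time: 3.75
position: [0.4391, 0.2323, 0.2355]
ee_rot: [-3.14, -0.006, -0.003]
force: [0.1, 0.0, -0.9]
finger_gap: 0.995
gripper_force: 0.0
```

Emit:
carry_out --commands '[[93,[0,0,0],[0,0,0]],[93,[0,0,0],[0,0,0]],[93,[0,0,0],[0,0,0]]]'

```text
time: 4.0
position: [0.44, 0.227, 0.2341]
ee_rot: [-3.142, 0.002, -0.001]
force: [-0.2, -0.0, -0.3]
finger_gap: 0.999
gripper_force: 0.0
```

Run:
```python
from h import *
s,c=snap('wrist','w3');print(s['position'],s['ee_rot'])
c=wcal(s,c);i=c['img'].astype(int)
m=((i[:,:,0]>90)&(i[:,:,0]>2.2*i[:,:,1])&(i[:,:,0]>2.2*i[:,:,2])).astype(np.uint8)
n,l,st,ce=cv2.connectedComponentsWithStats(m)
for k in range(1,n):
    if st[k,4]>200:print(st[k],ce[k])
p=c['R']@np.array([.435,.222,.0405])+c['t'];u,v=int(c['fx']*p[0]/p[2]+c['cx']),int(c['fy']*p[1]/p[2]+c['cy']);print(u,v)
cv2.imwrite('pics/c4.png',np.hstack([cv2.resize(x,(400,400),interpolation=cv2.INTER_CUBIC) for x in (c['img'][v-35:v+35,u-35:u+35,::-1],c['img'][0:400,u-200:u+200,::-1])]))
```

```text
[0.43995145 0.2269872  0.234053  ] [-3.14156562e+00  2.27790588e-03 -8.75820797e-04]
[297 152  48  50 683] [320.33674963 173.38799414]
[313 163  24  31 260] [328.51153846 174.52692308]
320 182
```

View pics/c4.png

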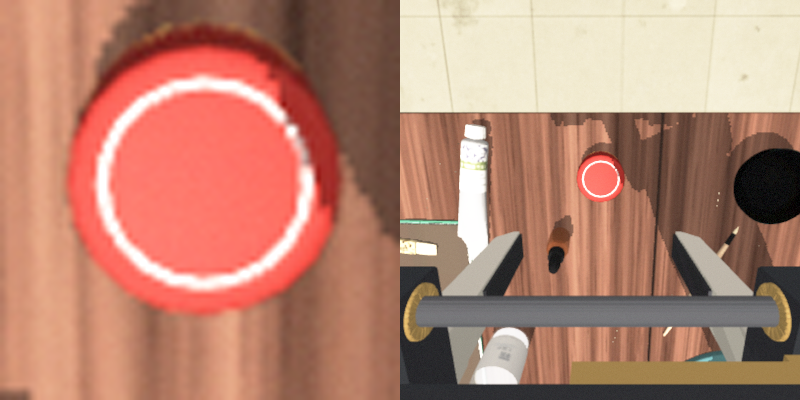

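The crop shows the cap's white ring centred at about (320.6,178.6). The dropper is well clear of where the fingers go.

Run:
```python
from h import *
s,c=pickle.load(open('pics/w3.pkl','rb'));c=wcal(s,c);X=hit(c,320.6,178.6,.0405);print(X,s['position'])
_,b=pickle.load(open('pics/t0.pkl','rb'));Y=hit(b,217.3,185.3,.0405);print(Y)
T=np.r_[X[:2],.012];print((T-s['position'])/.03)
A=[];B=[]
for k,u,v in [(c,320.6,178.6),(b,217.3,185.3)]:
    R,t=k['R'],k['t'];o=-R.T@t;d=R.T@np.array([(u-k['cx'])/k['fx'],(v-k['cy'])/k['fy'],1]);d/=np.linalg.norm(d)
    P=np.eye(3)-np.outer(d,d);A.append(P);B.append(P@o)
print('tri',np.linalg.solve(sum(A),sum(B)))
```

```text
[0.43962782 0.22231055 0.0405    ] [0.43995145 0.2269872  0.234053  ]
[0.43793122 0.22185578 0.0405    ]
[-0.01078789 -0.15588816 -7.40176667]
tri [0.4384872  0.22250083 0.03617563]
```

Emit:
carry_out --commands '[[93,[-0.01,-0.16,-1.3],[0,0,0]],[93,[-0.01,-0.16,-2.6],[0,0,0]],[93,[-0.01,-0.16,-3.9],[0,0,0]],[93,[-0.01,-0.16,-5],[0,0,0]],[93,[-0.01,-0.16,-6],[0,0,0]],[93,[-0.01,-0.16,-6.8],[0,0,0]],[93,[-0.01,-0.16,-7.4],[0,0,0]],[93,[-0.01,-0.16,-7.4],[0,0,0]],[75,[-0.01,-0.16,-7.4],[0,0,0]],[68,[-0.01,-0.16,-7.4],[0,0,0]],[65,[-0.01,-0.16,-7.4],[0,0,0]],[63,[-0.01,-0.16,-7.4],[0,0,0]]]' --newtons 8

```text
time: 5.05
position: [0.44, 0.2234, 0.0131]
ee_rot: [-3.141, 0.001, -0.003]
force: [0.5, -0.3, -0.9]
finger_gap: 0.762
gripper_force: 0.0
```

Emit:
carry_out --commands '[[61,[0,0,0],[0,0,0]],[58,[0,0,0],[0,0,0]],[50,[0,0,0],[0,0,0]],[50,[0,0,0],[0,0,0]],[50,[0,0,0],[0,0,0]],[50,[0,0,0],[0,0,0]]]'

```text
time: 5.55
position: [0.4396, 0.2234, 0.0124]
ee_rot: [-3.141, 0.0, -0.001]
force: [-2.4, -2.7, 6.5]
finger_gap: 0.657
gripper_force: 8.0
```

Emit:
carry_out --commands '[[50,[0,0,0],[0,0,0]],[50,[0,0,0],[0,0,0]],[50,[0,0,0],[0,0,0]],[50,[0,0,0],[0,0,0]]]' --newtons 50

```text
time: 5.88
position: [0.4396, 0.2233, 0.0123]
ee_rot: [-3.141, 0.0, -0.001]
force: [-1.7, -1.0, 6.5]
finger_gap: 0.648
gripper_force: 50.0
```

Emit:
carry_out --commands '[[50,[0,0,0.1],[0,0,0]],[50,[0,0,0.3],[0,0,0]],[50,[0,0,0.6],[0,0,0]],[50,[0,0,1.1],[0,0,0]],[50,[0,0,1.8],[0,0,0]],[50,[0,0,2.6],[0,0,0]],[50,[0,0,3.4],[0,0,0]],[50,[0,0,4.1],[0,0,0]],[50,[0,0,4.6],[0,0,0]],[50,[0,0,4.9],[0,0,0]],[50,[0,0,5],[0,0,0]],[50,[0,0,5],[0,0,0]]]'

```text
time: 6.88
position: [0.4394, 0.2233, 0.1621]
ee_rot: [-3.141, 0.0, -0.001]
force: [0.5, -0.5, -1.8]
finger_gap: 0.648
gripper_force: 50.0
```

Run:
```python
from h import *
s,c=snap('wrist','w4');print(s['position'],s['ee_rot'],s['force'])
c=wcal(s,c)
top=s['position'][2]-.0123+.0405
p=c['R']@np.r_[s['position'][:2],top]+c['t'];u,v=int(c['fx']*p[0]/p[2]+c['cx']),int(c['fy']*p[1]/p[2]+c['cy']);print(u,v,top)
cv2.imwrite('pics/c5.png',cv2.resize(c['img'][v-50:v+50,u-50:u+50,::-1],(600,600),interpolation=cv2.INTER_CUBIC))
```

```text
[0.43938781 0.22330948 0.16212545] [-3.14127079e+00  1.02387679e-04 -1.10454790e-03] [ 0.51293385 -0.5434147  -1.81404173]
317 268 0.19032545380028965
```

View pics/c5.png

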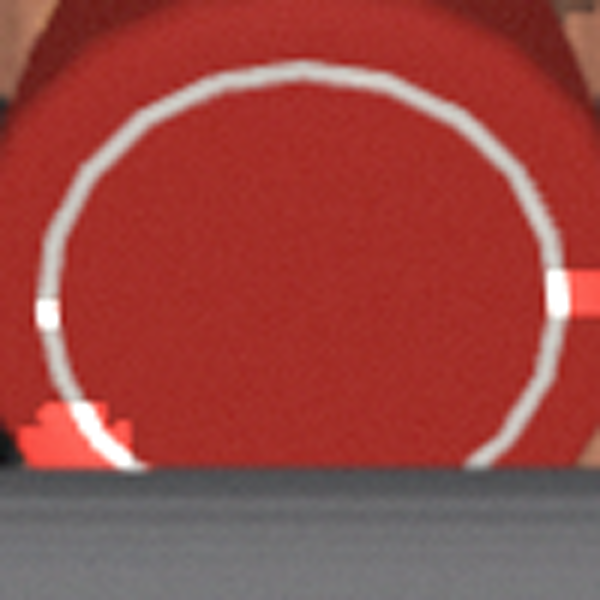

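The held cap's ring runs from about (47,312) to (559,292) in the crop, centred near u = 317. I'll fit it to get the in-hand offset.

Run:
```python
from h import *
from scipy.optimize import least_squares
s,c=pickle.load(open('pics/w4.pkl','rb'));c=wcal(s,c);z=.19033
pts=[(55,240),(85,170),(147,112),(225,78),(303,70),(385,80),(465,120),(520,180),(551,240),(559,292),(47,312),(510,432)]
W=np.array([hit(c,267+(x+.5)/6-.5,218+(y+.5)/6-.5,z) for x,y in pts])
r=least_squares(lambda q:np.hypot(W[:,0]-q[0],W[:,1]-q[1])-q[2],[.44,.22,.024]);print(r.x,r.fun.round(4))
print('offset cap-tcp',r.x[:2]-s['position'][:2])
T=np.array([.4756,-.2463]);print('tin seen from tcp target: tcp =',T-(r.x[:2]-s['position'][:2]),'units',(T-(r.x[:2]-s['position'][:2])-s['position'][:2])/.03)
```

```text
[0.43931095 0.22338046 0.02269588] [-0.0002  0.0002  0.0002  0.     -0.0002  0.      0.     -0.0002  0.
  0.0001 -0.0001  0.0001]
offset cap-tcp [-7.68577282e-05  7.09856860e-05]
tin seen from tcp target: tcp = [ 0.47567686 -0.24637099] units [  1.20963501 -15.65601543]
```

Emit:
carry_out --commands '[[50,[0.02,-0.2,0],[0,0,0]],[50,[0.06,-0.8,0],[0,0,0]],[50,[0.14,-1.8,0],[0,0,0]],[50,[0.23,-3.0,0],[0,0,0]],[50,[0.32,-4.2,0],[0,0,0]],[50,[0.42,-5.4,0],[0,0,0]],[50,[0.51,-6.6,0],[0,0,0]],[50,[0.6,-7.8,0],[0,0,0]],[50,[0.7,-9.0,0],[0,0,0]],[50,[0.79,-10.2,0],[0,0,0]],[50,[0.88,-11.4,0],[0,0,0]],[50,[0.97,-12.5,0],[0,0,0]]]'

```text
time: 7.93
position: [0.4675, -0.1541, 0.1607]
ee_rot: [-3.141, 0.001, 0.002]
force: [-0.2, 0.9, -1.5]
finger_gap: 0.65
gripper_force: 50.0
```

Emit:
carry_out --commands '[[50,[0.07,-1.0,0],[0,0,0]],[50,[0.14,-1.9,0],[0,0,0]],[50,[0.19,-2.5,0],[0,0,0]],[50,[0.22,-2.9,0],[0,0,0]],[50,[0.24,-3.1,0],[0,0,0]],[50,[0.24,-3.16,0],[0,0,0]],[50,[0.24,-3.16,0],[0,0,0]],[50,[0.24,-3.16,0],[0,0,0]],[50,[0.24,-3.16,0],[0,0,0]]]'

```text
time: 8.68
position: [0.4757, -0.2457, 0.1617]
ee_rot: [-3.142, -0.001, -0.0]
force: [-0.7, 0.2, -0.5]
finger_gap: 0.648
gripper_force: 50.0
```

Emit:
carry_out --commands '[[50,[0,-0.02,-0.5],[0,0,0]],[50,[0,-0.02,-1.1],[0,0,0]],[50,[0,-0.02,-1.7],[0,0,0]],[50,[0,-0.02,-2.1],[0,0,0]],[50,[0,-0.02,-2.3],[0,0,0]],[50,[0,-0.02,-2.4],[0,0,0]],[50,[0,-0.02,-2.4],[0,0,0]],[50,[0,-0.02,-2.4],[0,0,0]]]'

```text
time: 9.35
position: [0.4759, -0.2472, 0.0905]
ee_rot: [3.141, -0.0, 0.001]
force: [0.5, -0.8, -2.4]
finger_gap: 0.652
gripper_force: 50.0
```

Emit:
carry_out --commands '[[50,[0,0,-0.1],[0,0,0]],[50,[0,0,-0.2],[0,0,0]],[50,[0,0,-0.3],[0,0,0]],[50,[0,0,-0.4],[0,0,0]],[50,[0,0,-0.5],[0,0,0]],[50,[0,0,-0.5],[0,0,0]]]'

```text
time: 9.85
position: [0.4753, -0.247, 0.0738]
ee_rot: [-3.141, 0.0, 0.001]
force: [-0.5, 0.4, -1.8]
finger_gap: 0.653
gripper_force: 50.0
```

Emit:
carry_out --commands '[[50,[0,0,-0.06],[0,0,0]],[50,[0,0,-0.12],[0,0,0]],[50,[0,0,-0.18],[0,0,0]],[50,[0,0,-0.24],[0,0,0]],[50,[0,0,-0.3],[0,0,0]],[50,[0,0,-0.3],[0,0,0]]]'

```text
time: 10.35
position: [0.4755, -0.247, 0.0652]
ee_rot: [-3.141, 0.0, 0.001]
force: [-0.7, 2.7, -0.9]
finger_gap: 0.65
gripper_force: 50.0
```

Emit:
carry_out --commands '[[50,[0,0,-0.04],[0,0,0]],[50,[0,0,-0.08],[0,0,0]],[50,[0,0,-0.12],[0,0,0]],[50,[0,0,-0.12],[0,0,0]]]'

```text
time: 10.68
position: [0.4755, -0.2472, 0.0617]
ee_rot: [3.142, -0.0, -0.0]
force: [0.8, 1.4, -3.1]
finger_gap: 0.653
gripper_force: 50.0
```

Emit:
carry_out --commands '[[50,[0,0,-0.03],[0,0,0]],[50,[0,0,-0.06],[0,0,0]],[50,[0,0,-0.06],[0,0,0]]]'

```text
time: 10.93
position: [0.4756, -0.2472, 0.06]
ee_rot: [3.142, -0.0, -0.0]
force: [-0.9, 2.2, -1.2]
finger_gap: 0.649
gripper_force: 50.0
```

Emit:
carry_out --commands '[[50,[0,0,-0.03],[0,0,0]],[50,[0,0,-0.06],[0,0,0]],[50,[0,0,-0.06],[0,0,0]]]'

```text
time: 11.18
position: [0.4758, -0.2472, 0.0592]
ee_rot: [3.141, -0.0, 0.001]
force: [-5.0, 3.8, 7.3]
finger_gap: 0.655
gripper_force: 50.0
```

Emit:
carry_out --commands '[[50,[0,0,-0.03],[0,0,0]],[50,[0,0,-0.06],[0,0,0]],[50,[0,0,-0.06],[0,0,0]]]'

```text
time: 11.43
position: [0.4763, -0.2475, 0.059]
ee_rot: [3.14, -0.0, 0.003]
force: [-7.9, 7.4, 22.8]
finger_gap: 0.652
gripper_force: 50.0
```

Emit:
carry_out --commands '[[50,[0,0,-0.04],[0,0,0]],[50,[0,0,-0.06],[0,0,0]],[50,[0,0,-0.06],[0,0,0]],[50,[0,0,-0.06],[0,0,0]],[50,[0,0,-0.06],[0,0,0]]]'

```text
time: 11.85
position: [0.4768, -0.2478, 0.0588]
ee_rot: [3.14, -0.0, 0.005]
force: [-13.0, 9.5, 38.4]
finger_gap: 0.654
gripper_force: 50.0
```

Emit:
carry_out --commands '[[50,[0,0,0.06],[0,0,0]],[50,[0,0,0.12],[0,0,0]],[50,[0,0,0.18],[0,0,0]],[50,[0,0,0.18],[0,0,0]]]'

```text
time: 12.18
position: [0.4757, -0.2473, 0.0604]
ee_rot: [3.141, -0.0, 0.0]
force: [-0.0, 0.8, -1.4]
finger_gap: 0.65
gripper_force: 50.0
```

Emit:
carry_out --commands '[[50,[0,0,0.05],[0,0,0]],[50,[0,0,0.1],[0,0,0]],[50,[0,0,0.15],[0,0,0]],[50,[0,0,0.2],[0,0,0]]]'

```text
time: 12.52
position: [0.4756, -0.2472, 0.0663]
ee_rot: [-3.142, 0.0, 0.0]
force: [1.3, -0.6, -1.6]
finger_gap: 0.653
gripper_force: 50.0
```

Emit:
carry_out --commands '[[50,[0,0,0.1],[0,0,0]],[50,[0,0,0.25],[0,0,0]],[50,[0,0,0.5],[0,0,0]],[50,[0,0,0.9],[0,0,0]],[50,[0,0,1.4],[0,0,0]],[50,[0,0,2.0],[0,0,0]],[50,[0,0,2.6],[0,0,0]],[50,[0,0,3.0],[0,0,0]],[50,[0,0,3.2],[0,0,0]],[50,[0,0,3.25],[0,0,0]],[50,[0,0,3.25],[0,0,0]],[50,[0,0,3.25],[0,0,0]]]'

```text
time: 13.52
position: [0.4753, -0.247, 0.1629]
ee_rot: [-3.141, 0.0, 0.002]
force: [-0.6, 0.9, -1.5]
finger_gap: 0.65
gripper_force: 50.0
```

Run:
```python
from h import *
s,c=snap('top','t9');s,d=snap('scene','s9');s,w=snap('wrist','w9');print(s['position'],s['force'])
f=lambda i,u,v,k:cv2.resize(i[v-k:v+k,u-k:u+k,::-1],(400,400),interpolation=cv2.INTER_CUBIC)
p=d['R']@np.array([.4757,-.247,.1])+d['t'];print(p, d['fx']*p[:2]/p[2]+[d['cx'],d['cy']])
cv2.imwrite('pics/c9.png',np.hstack([f(c['img'],414,174,40),cv2.resize(w['img'][:,:,::-1],(400,250))[:, :].repeat(1,0) if 0 else cv2.copyMakeBorder(cv2.resize(w['img'][:,:,::-1],(400,250)),0,150,0,0,cv2.BORDER_CONSTANT)]))
```

```text
[ 0.47531575 -0.24697385  0.16275577] [-0.42335684  0.26939604 -1.09184019]
[ 0.13831396 -0.13280956  1.10901763] [375.40613475 154.27862746]
```

View pics/c9.png

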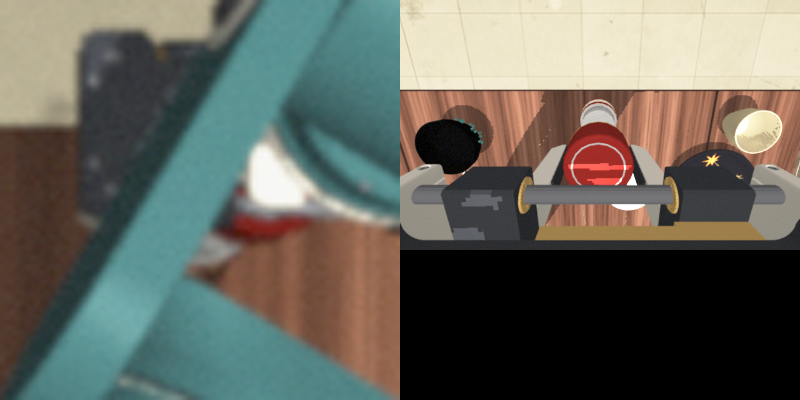

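The last picture shows the cap in the gripper with the tin beneath it, but the mouth is hidden. I'll shift back to uncover the mouth for one check.

Emit:
carry_out --commands '[[50,[-0.2,0,0.2],[0,0,0]],[50,[-0.8,0,0.5],[0,0,0]],[50,[-1.5,0,0.5],[0,0,0]],[50,[-2.1,0,0.5],[0,0,0]],[50,[-2.4,0,0.5],[0,0,0]],[50,[-2.5,0,0.5],[0,0,0]],[50,[-2.5,0,0.5],[0,0,0]],[50,[-2.5,0,0.5],[0,0,0]]]'

```text
time: 14.33
position: [0.401, -0.2472, 0.1789]
ee_rot: [3.142, -0.0, 0.001]
force: [-0.6, 0.4, -0.6]
finger_gap: 0.651
gripper_force: 50.0
```

Run:
```python
from h import *
s,c=snap('wrist','w10');print(s['position'],s['force']);c=wcal(s,c)
X=np.array([.4757,-.247,0])
p=c['R']@(X+[0,0,.0715])+c['t'];u,v=int(c['fx']*p[0]/p[2]+c['cx']),max(45,int(c['fy']*p[1]/p[2]+c['cy']));print(u,v)
k=45;im=cv2.resize(c['img'][v-k:v+k,u-k:u+k,::-1],(400,400),interpolation=cv2.INTER_CUBIC);raw=im.copy()
for r,z,col in [(.025,.0715,(0,255,0)),(.0305,.0455,(255,0,0)),(.004,.0835,(0,255,255))]:
    a=np.linspace(0,2*np.pi,80);W=np.c_[X[0]+r*np.cos(a),X[1]+r*np.sin(a),z+0*a]
    q=W@c['R'].T+c['t'];q=np.c_[c['fx']*q[:,0]/q[:,2]+c['cx']-u+k+.5,c['fy']*q[:,1]/q[:,2]+c['cy']-v+k+.5]*400/(2*k)
    cv2.polylines(im,[q.astype(np.int32)],True,col,1)
cv2.imwrite('pics/c10.png',np.hstack([raw,im]))
```

```text
[ 0.4009803  -0.24723356  0.17887972] [-0.55952899  0.38518757 -0.5868819 ]
316 117
```

View pics/c10.png

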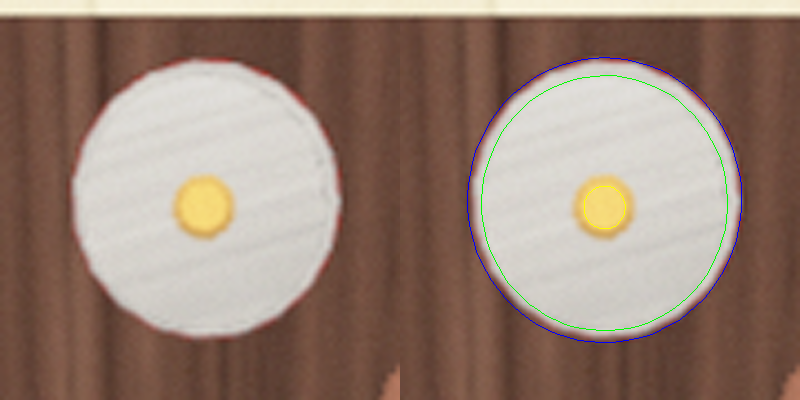

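The view shows the inner lid in the mouth, with its brass knob at crop (204,207) matching the home prediction. The flange is centred and level. I'll go back over the tin and finish.

Emit:
carry_out --commands '[[50,[0.2,0,0],[0,0,0]],[50,[0.8,0,0],[0,0,0]],[50,[1.5,0,0],[0,0,0]],[50,[2.1,0,0],[0,0,0]],[50,[2.4,0,-0.2],[0,0,0]],[50,[2.5,0,-0.4],[0,0,0]],[50,[2.5,0,-0.5],[0,0,0]],[50,[2.5,0,-0.5],[0,0,0]],[50,[2.5,0,-0.5],[0,0,0]],[50,[2.5,0,-0.5],[0,0,0]],[50,[2.5,0,-0.5],[0,0,0]],[50,[2.5,0,-0.5],[0,0,0]]]'

```text
time: 15.38
position: [0.4754, -0.2473, 0.1642]
ee_rot: [3.141, -0.001, 0.001]
force: [-0.5, -0.2, -1.8]
finger_gap: 0.65
gripper_force: 50.0
```

```bash
python3 -c "
from station import robot
s=robot.observe();print(s['position'],abs(s['qvel']).max());print(robot.sign_off())"
```

```text
[ 0.47541835 -0.24729586  0.16419277] 0.00272106337767497
the job is handed in; nothing more can be done
None
```

The job is handed in at about 15 s, with no verdict returned: a wrist picture after the cap came off shows the inner lid centred and level in the tin's mouth at home height, and the gripper holds the cap upright about 8 cm above the rim.

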